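# Queue two stone carriers and set the first stone

### The job

Two round carriers, each with a freshly glued flat green stone on top, stand before the flared mouth of the curing lane. Slide them along the table (never lifting or tipping them) one by one into the lane in single file: first the one with the square stone, all the way against the end stop, then the one with the round stone until it touches the first. Then take the spring setter out of its leaning stand by its wooden handle, hold it upright with its rubber tip on the middle of the square stone, press lightly so that the tip is about halfway into its spring travel, and finish while still holding it there with that pressure; leave the other things on the table undisturbed.

Things in the scene. Friction and masses are not known exactly. Their poses are not given: they have to be found in the camera images.
- lane: Fixed aluminium lane. Origin on the table, mid-channel; x = feed direction, z up. Rails x -65 to +65 mm, 8 mm high, 8 thick, inner faces y = +-24 mm (48 mm channel, the table is its floor). Mouth flares outward 34 deg, to x = about -110 mm, there about 110 mm wide. End stop face at x = +65, 16 mm high. A carrier at the stop has its centre at x = +43, the next one touching it at x = -1 mm.
- carrier_square: Carrier with the square stone: white plastic round puck, 44 mm diameter, 32 mm tall, 120 g (may vary), vertical axis; on top a 26 x 26 mm square flat stone, 7 mm high, so the whole is 39 mm tall. Origin at the centre of its underside, z up; yaw random.
- stone_top (a point): Middle of the flat top of the square stone, 39 mm above the underside of its carrier: the spot to press.
- carrier_round: Carrier with the round stone: the same puck (44 mm diameter, 32 mm tall), but with a round flat stone, 28 mm across and 7 mm high, on top. Origin at the centre of its underside.
- stand: Fixed dark steel stand, foot 85 x 70 x 8 mm. Origin at the centre of the foot's underside, z up. In the plane y = 0 a steel tube (30 mm outside, 18 bore, 40 long) leans with its upper end towards the stand's -x, 0.4 rad from vertical. The setter hangs in it loosely by its collar and comes out by pulling along the tube axis; after 65 mm its tip is clear.
- setter: Spring setter, hand tool 123 mm long, 92 g, hanging in the stand about 0.4 rad from vertical. Origin at the centre of its rubber tip's face (unpressed); z runs along the tool from tip to handle. Tip 10 mm diameter; barrel 14 mm, z 18 to 62; collar 26 mm, z 62 to 67 (sits on the tube); round wooden handle 20 mm diameter, z 67 to 123. May turn about its own axis.
- setter_grip (a point): On the setter's axis, 97 mm from the unpressed tip, 30 mm above the collar: where to grip the handle.
- setter_tip (a point): Centre of the rubber tip's face (moves with the spring tip).
- plunger (a joint): Spring travel of the setter's tip: 0 = out, 0.012 m = fully pushed in against its stop. Pushing it takes about 2 N at the start, 4.4 N halfway (0.006 m), 6.8 N fully in.
- spool_a: thread spool, 38 mm across, 52 mm tall, upright; bystander
- spool_b: thread spool like spool_a; bystander
- spool_c: thread spool like spool_a; bystander
- bead_jar: glass jar, 54 mm across, 70 mm tall; bystander
- glue_bottle: white glue bottle, 44 mm across, 110 mm tall; bystander
Not all that is in view belongs to the job. There is more than one size of the setter; the one meant has the size given above.

How it is judged (in metres and radians):
On the way, in this order (a step that is already met when the one before it is completed fails the run):
1. the carrier with the square stone is in the lane against the end stop (x of carrier_square in the frame of lane between 0.036 and 0.05 m and angle between carrier_square's own z axis and vertical below 0.1 rad and y of carrier_square in the frame of lane between -0.006 and 0.006 m), for 0.2 s.
2. the carrier with the round stone is in the lane behind it, touching it (all of step 1 and x of carrier_round in the frame of lane between -0.02 and 0.012 m and horizontal distance between carrier_square and carrier_round below 0.051 m and angle between carrier_round's own z axis and vertical below 0.1 rad and y of carrier_round in the frame of lane between -0.006 and 0.006 m), for 0.2 s.
3. the setter is held in the gripper, clear of its stand (contact force between setter and the fingers above 1 N and contact force between setter and stand below 0.01 N and distance between setter_tip and stand above 0.07 m), for 0.2 s.
At the end, for the whole second after the job is handed in: Square carrier within 7 mm of the stop, round one within 7 mm of touching it, both upright; setter held by the gripper alone, touching only the square stone, within 8 deg of upright, tip within 6 mm of the stone's middle, pressing 1.5-9 N, spring in 2-10.5 mm; program ends holding (all of step 2 and distance between setter_tip and stone_top below 0.006 m and angle between setter's own z axis and vertical below 0.14 rad and value of joint plunger between 0.002 and 0.0105 m and contact force between setter and carrier_square between 1.5 and 9 N and contact force between setter and the fingers above 1 N and contact force between setter and stand below 0.05 N and contact force between setter and carrier_round below 0.05 N and contact force between setter and lane below 0.05 N); the arm keeps its last pose, push and grip.
It fails at once if a carrier is lifted off the table or tipped over (height (world z) of any of carrier_square, carrier_round above 0.015 m or angle between any of carrier_square, carrier_round's own z axis and vertical above 0.35 rad).
It fails at once if the square stone is pressed hard (over 15 N) with the setter (contact force between setter and carrier_square above 15 N).
It fails at once if a bystander is disturbed (moved over 30 mm) (distance of any of spool_a, spool_b, spool_c, bead_jar, glue_bottle from where it was at the start of the episode above 0.03 m).
It also fails if it takes over 72 s, if anything falls off the work surface, if the arm or the gripper's body presses on something with over 40 N, if the wrist force passes 120 N, or if a joint passes its speed limit or range.

### The arm

A 6-joint arm with a two-finger parallel gripper is mounted at the origin on the work surface. World frame = base frame: x ahead of the robot, y to its left, z up, the work surface at z = 0. Lengths are in m, angles in degrees, forces in N, time in s.
With the tool pointing down it reaches from about 0.375 to 0.9 m from the base axis. Payload 3.1 kg.
Tool frame: the origin (TCP) lies on the centre line of the jaws, within the pads' length; the fingertips stand 11 mm ahead of it and the grasp point (between the pads) lies 8 mm behind it; z points along the fingers, y is the line along which they close (so a half turn about z gives the same grasp; the last joint's range is limited). The gripper opens to 87 mm and grips with 3 to 60 N. Pads are 19 mm wide; open, the fingers measure 117 mm over their backs; the gripper's body (75 mm by 190 mm) begins 51 mm behind the grasp point.
Start: joints at [60.533, 30.224, 82.088, -0, 67.689, -10.227], TCP at [0.206, 0.59, 0.234] pointing down, gripper open.
Joint ranges: [-176.69, 176.69], [-43.24, 126.21], [12.49, 139.97], [-82, 262], [0, 151.66], [-163.58, 163.58]. Speed limits (degrees/s): [159.86, 159.86, 180, 180, 180, 180].

### API

Orientations are given as a 3x3 rotation matrix whose columns are the frame's x, y, z axes.
In Python, from rig import * gives the robot as it stands.
- The arm moves only by the shell command python3 -m inch 'ROWS'. ROWS is JSON, a list of rows, each an object of numbers: "gripper": the opening in per cent of the stroke, from 0 (shut) to 100 (fully open); "dx", "dy", "dz": the shift along the tool's x, y, z in mm; "turn": the turn about the tool's z in rad. A call has 1 to 12 rows; each row is the pose to reach, as a shift and turn from the pose commanded when the call began, along the tool's axes at that moment; what a row does not reach only later rows make up. A row lasts 1/10 s, in which the tool goes at most 50 mm and 8.59 degrees, less where a joint would pass 70% of its speed; a pose out of reach is approached as far as the arm can. A call with a gripper value outside its range is refused whole. The fingers move at their own pace and stop on an object; the grip force is fixed at half the most. Time passes only in rows, so rows that repeat a pose let the fingers close. It gives the time, the measured TCP pose, the force and the opening at its end, in the units of the state.
- read_state(): the state, without advancing time (a new reading comes with each control period).
- capture(name): name is "scene" or "top" or "wrist"; returns the picture (400x640x3 uint8, red, green, blue); there is no depth.
- get_calibration(name): a dict with "camera_matrix" (3x3 intrinsics, pixels), "k1" (the pictures are not rectified: a ray, as slopes to the right and down, at radius r is drawn at 1 + k1 r^2 times it, then the intrinsics apply), "world_to_cam" (4x4, takes a point from world to camera coordinates); the wrist camera has in their place "T_tool_cam" (4x4, takes a point from camera to tool coordinates, whose origin is the TCP and whose axes are the flange's). Camera axes: x right, y down, z forward; pixel columns grow to the right and rows downward; lengths in m; the calibration is good to about 2 mm. A picture is of the moment at which its call begins: read the wrist's pose just before it. get_calibration takes no time and is no camera call.
- hand_in(): hands the job in, once; it reports no verdict.
Trained networks look in the newest picture that a camera, given by its name, has taken for a name from the list of things; names that differ only in an ending like _2 or _b are one class to them, and where a whole thing is asked for, a point or a joint stands for the part that bears it (a point fixed in the world has none). Each returns a list of dicts, best first, with "score" (0 to 1); they miss things now and then, are a little off and sometimes report something else, mostly with a low value. They report only what shows in the picture. A call takes as long as a camera call. They do not tell look-alikes from the thing itself.
- recognise(camera, query): "extent" ([centre column, centre row, width, height] in pixels, round what is visible of it).
The state is a dict: "time_s": time; "joint_positions": joint angles; "qvel": joint speeds; "tau": joint torques, N m; "position": TCP position; "tcp_rot": TCP orientation; "force": force on the tool from outside, world axes, zero at the start; "moment": the same for the moment, N m; "opening": opening from 0.0 (shut) to 1.0 (fully open).
Only numpy, scipy, OpenCV 4.12 (cv2) and the standard library are available. Lean on these libraries where they do the work, as an engineer would, in place of code of your own. Each camera call takes 0.05 s, during which the arm holds its last target. There are 200 camera calls.

## Working session

There is one attempt and no reset: what is moved stays moved. The work goes in short steps, Python scripts to look and compute and a shell command to move; the robot and the scene stay as the last step left them, time stands still between calls to the robot, and variables do not carry over. Pictures are saved under pics/ and viewed, on a budget of 10 in all, crops included, one or two more only if the job needs it, and the job is handed in when it is done.

```bash
mkdir -p pics; cat > h.py <<'E'
from rig import *
import numpy as np, cv2
def cal(n):
    c=get_calibration(n); K=np.array(c["camera_matrix"]); k1=c["k1"]
    return c,K,k1
def pose(n,st=None):
    c,K,k1=cal(n)
    if n=="wrist":
        st=st or read_state(); T=np.eye(4); T[:3,:3]=st["tcp_rot"]; T[:3,3]=st["position"]
        return T@np.array(c["T_tool_cam"]),K,k1
    return np.linalg.inv(np.array(c["world_to_cam"])),K,k1
def ray(n,px,P=None):
    T,K,k1=P or pose(n)
    d=(np.array(px,float)-K[:2,2])/[K[0,0],K[1,1]]
    u=d.copy()
    for _ in range(30): u=d/(1+k1*(u@u))
    v=T[:3,:3]@np.array([u[0],u[1],1]); return T[:3,3],v/np.linalg.norm(v)
def atz(n,px,z,P=None):
    o,v=ray(n,px,P); return o+v*(z-o[2])/v[2]
def proj(n,X,P=None):
    T,K,k1=P or pose(n); p=np.linalg.inv(T)@np.r_[X,1]; u=p[:2]/p[2]; u=u*(1+k1*u@u)
    return u*[K[0,0],K[1,1]]+K[:2,2]
def tri(rs):
    A=0;b=0
    for o,v in rs:
        M=np.eye(3)-np.outer(v,v);A=A+M;b=b+M@o
    X=np.linalg.solve(A,b); return X,[np.linalg.norm(np.cross(v,X-o)) for o,v in rs]
def snap(n,f=None):
    P=pose(n); im=capture(n)
    if f: cv2.imwrite(f,cv2.cvtColor(im,cv2.COLOR_RGB2BGR))
    return im,P
E
python3 - <<'E'
from h import *
np.set_printoptions(precision=3,suppress=True)
s=read_state();print(s["time_s"],s["position"],np.array(s["tcp_rot"]),s["opening"],s["force"])
for n in["scene","top","wrist"]:
    im,P=snap(n,f"pics/{n}0.png");print(n,P[0],P[1][0],P[2])
    for q in["carrier_square","carrier_round","lane","stand","setter"]:
        print(q,[(round(r["score"],2),np.round(r["extent"])) for r in recognise(n,q)])
print(read_state()["time_s"])
E
```

```text
0.0 [0.206 0.589 0.233] [[-0.944  0.33  -0.001]
 [ 0.33   0.944 -0.002]
 [ 0.    -0.002 -1.   ]] 1.0003864564597853 [-0.371 -0.431 -0.314]
scene [[-0.736  0.411 -0.538  1.057]
 [ 0.677  0.453 -0.58   0.527]
 [ 0.005 -0.791 -0.612  0.658]
 [ 0.     0.     0.     1.   ]] [361.978   0.    323.029] -0.08283497374710053
carrier_square [(0.46, array([299., 170.,  13.,  17.])), (0.4, array([514., 266.,  21.,  27.]))]
carrier_round [(0.5, array([259., 185.,  16.,  18.]))]
lane [(0.76, array([331., 221.,  64.,  50.]))]
stand [(0.66, array([419., 280.,  42.,  49.]))]
setter [(0.8, array([416., 344.,  24.,  34.])), (0.64, array([476., 311.,  25.,  26.])), (0.61, array([430., 248.,  12.,  28.]))]
top [[-0.027 -0.998  0.059  0.475]
 [-1.     0.028  0.014  0.006]
 [-0.015 -0.058 -0.998  1.063]
 [ 0.     0.     0.     1.   ]] [361.306   0.    320.791] -0.046825074332836246
carrier_square [(0.7, array([406., 227.,  10.,  12.]))]
carrier_round [(0.75, array([409., 181.,  19.,  16.]))]
lane [(0.57, array([325., 205.,  69.,  43.]))]
stand [(0.96, array([227., 203.,  27.,  30.])), (0.53, array([471., 154.,  26.,  15.])), (0.18, array([322., 206.,  60.,  42.]))]
setter [(0.61, array([186., 215.,  25.,  14.]))]
wrist [[ 0.331  0.911  0.247  0.139]
 [ 0.944 -0.319 -0.086  0.613]
 [ 0.     0.261 -0.965  0.383]
 [ 0.     0.     0.     1.   ]] [330.987   0.    321.272] 0.014086526594731122
carrier_square []
carrier_round []
lane []
stand []
setter []
0.9
```

View pics/scene0.png

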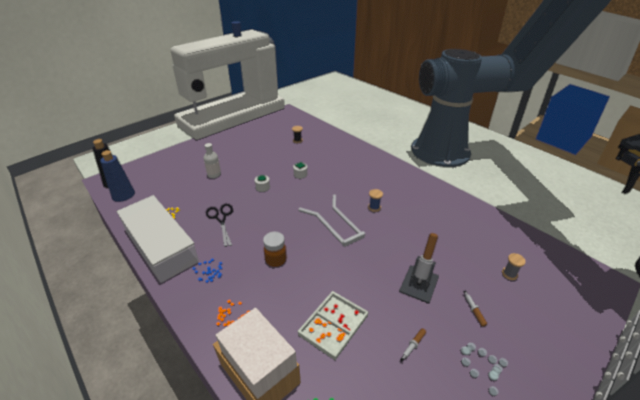

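View pics/top0.png

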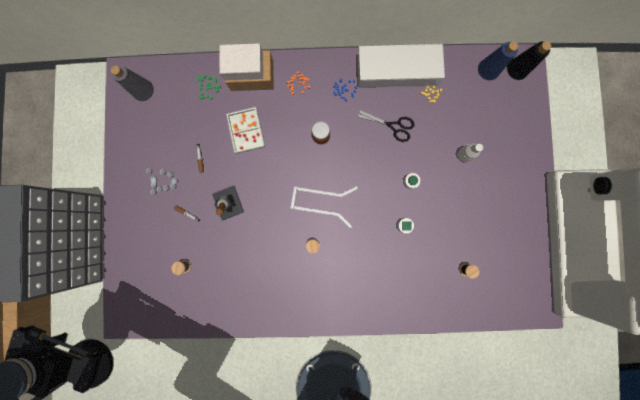

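The scene picture shows the lane at about (331,221), the carriers at (299,170) square and (262,185) round, and the stand with the setter at (422,265). Two look-alike setters lie flat on the table. The top picture shows the stand at (227,203), the lane opening towards +column, the square carrier at (406,227) and the round one at (412,181).

```bash
cat >> h.py <<'E'
def go(x,y,z,yaw=None,st=None):
    "tool-axis shift mm and turn to bring TCP to x,y,z; yaw = world angle of tool y axis (mod 180)"
    st=st or read_state(); R=np.array(st["tcp_rot"]); d=R.T@(np.array([x,y,z])-st["position"])*1000
    t=0
    if yaw is not None:
        cur=np.arctan2(R[1,1],R[0,1]); t=-(yaw-cur); t=(t+np.pi/2)%np.pi-np.pi/2
    print("go dx %.1f dy %.1f dz %.1f turn %.3f  rows>=%d j6 %.0f"%(*d,t,max(np.linalg.norm(d)/50,abs(t)/.15)+1,st["joint_positions"][5]))
E
python3 - <<'E'
from h import *
np.set_printoptions(precision=3,suppress=True)
for nm,p,z in[("sq",(406,226),.039),("rd",(412.5,181),.039),("laneA",(295,188),.008),("laneB",(292,208),.008),("ra",(342,195),.008),("rb",(339,213),.008),("stand",(228,203),.008),("handle",(221,209),.12)]:
    print(nm,atz("top",p,z))
for a,b,q in[((406,226),(300,165),"sq"),((412.5,181),(262,180),"rd"),((221,209),(433,236),"handle")]:
    print(q,tri([ray("top",a),ray("scene",b)]))
go(.45,.20,.3)
E
```

```text
sq [ 0.46  -0.219  0.039]
rd [ 0.587 -0.243  0.039]
laneA [0.58  0.095 0.008]
laneB [0.521 0.105 0.008]
ra [ 0.555 -0.042  0.008]
rb [ 0.503 -0.032  0.008]
stand [0.541 0.294 0.008]
handle [0.519 0.282 0.12 ]
sq (array([ 0.461, -0.221,  0.035]), [np.float64(0.0016537802937171327), np.float64(0.0016537802937171252)])
rd (array([ 0.59 , -0.247,  0.025]), [np.float64(0.0010719738854608023), np.float64(0.0010719738854604944)])
handle (array([0.517, 0.283, 0.125]), [np.float64(0.002538725630811596), np.float64(0.0025387256308116116)])
go dx -359.0 dy -287.9 dz -66.4 turn 0.000  rows>=10 j6 -10
```

```bash
python3 -c "
from h import *
go(.48,.22,.28)"; python3 -m inch '[{"dx":-381,"dy":-259,"dz":-47},{"dx":-381,"dy":-259,"dz":-47},{"dx":-381,"dy":-259,"dz":-47},{"dx":-381,"dy":-259,"dz":-47},{"dx":-381,"dy":-259,"dz":-47},{"dx":-381,"dy":-259,"dz":-47},{"dx":-381,"dy":-259,"dz":-47},{"dx":-381,"dy":-259,"dz":-47},{"dx":-381,"dy":-259,"dz":-47},{"dx":-381,"dy":-259,"dz":-47},{"dx":-381,"dy":-259,"dz":-47},{"dx":-381,"dy":-259,"dz":-47}]'
python3 - <<'E'
from h import *
snap("wrist","pics/w1.png"); np.save("w1.npy",pose("wrist")[0])
for q in["lane","stand","setter"]: print(q,[(round(r["score"],2),np.round(r["extent"])) for r in recognise("wrist",q)])
go(.51,.02,.28,np.radians(-10))
E
```

```text
go dx -380.7 dy -259.1 dz -46.4 turn 0.000  rows>=10 j6 -10
lane []
stand []
setter []
go dx -475.0 dy -438.0 dz -46.4 turn 1.410  rows>=13 j6 -10invalid input
```

View pics/w1.png

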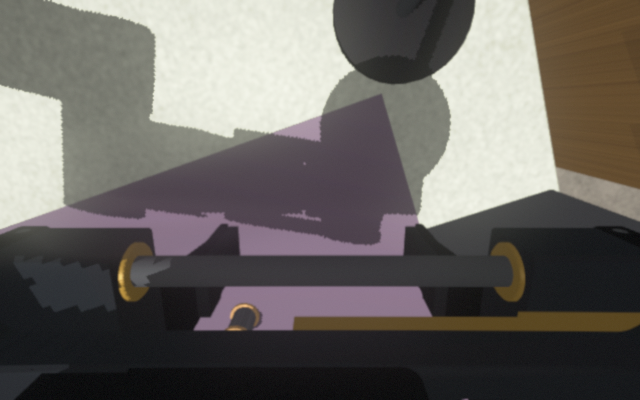

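The call was refused, probably because every key is needed in each row. The picture (w1) shows the gripper hiding rows below about 220, so the useful view is towards tool +x, at rows 0–220.

```bash
python3 -c "
from h import *
go(.52,.19,.28,np.radians(-10))"; python3 -m inch '[{"gripper":100,"dx":-430,"dy":-270,"dz":-47,"turn":1.41},{"gripper":100,"dx":-430,"dy":-270,"dz":-47,"turn":1.41},{"gripper":100,"dx":-430,"dy":-270,"dz":-47,"turn":1.41},{"gripper":100,"dx":-430,"dy":-270,"dz":-47,"turn":1.41},{"gripper":100,"dx":-430,"dy":-270,"dz":-47,"turn":1.41},{"gripper":100,"dx":-430,"dy":-270,"dz":-47,"turn":1.41},{"gripper":100,"dx":-430,"dy":-270,"dz":-47,"turn":1.41},{"gripper":100,"dx":-430,"dy":-270,"dz":-47,"turn":1.41},{"gripper":100,"dx":-430,"dy":-270,"dz":-47,"turn":1.41},{"gripper":100,"dx":-430,"dy":-270,"dz":-47,"turn":1.41},{"gripper":100,"dx":-430,"dy":-270,"dz":-47,"turn":1.41},{"gripper":100,"dx":-430,"dy":-270,"dz":-47,"turn":1.41}]'
python3 - <<'E'
from h import *
_,P=snap("wrist","pics/w2.png"); np.save("w2.npy",P[0])
for q in["lane","stand","setter"]: print(q,[(round(r["score"],2),np.round(r["extent"])) for r in recognise("wrist",q)])
go(.51,-.02,.28,np.radians(-10))
print(read_state())
E
```

```text
go dx -428.4 dy -274.2 dz -46.4 turn 1.410  rows>=11 j6 -10
time_s: 2.3
position: [0.5242, 0.1919, 0.2806]
tcp_rot: [[0.177, 0.984, 0.001], [0.984, -0.177, 0.0], [0.0, 0.001, -1.0]]
force: [-0.3, 0.8, 0.1]
opening: 1.002
lane [(0.87, array([353., 268.,  60.,  96.]))]
stand [(0.93, array([324.,  70.,  87.,  88.]))]
setter [(0.76, array([304.,  76.,  46.,  29.]))]
go dx -213.6 dy 25.7 dz 0.2 turn 0.002  rows>=5 j6 19
{'time_s': 2.5, 'joint_positions': array([8.96650687e+00, 2.19281867e+01, 8.87268743e+01, 3.10007326e-02,
       6.94275334e+01, 1.88560714e+01]), 'qvel': array([ 0.4284595 , -0.15134076, -0.1526313 , -0.29299479, -0.07888557,
        0.0163861 ]), 'tau': array([-5.45970295e-01, -3.75115943e+01, -1.82667840e+01,  5.61528001e-02,
       -2.09830564e-04,  1.49629261e-03]), 'position': array([0.52144607, 0.19480076, 0.28026367]), 'tcp_rot': array([[ 1.71937344e-01,  9.85106741e-01, -1.50283061e-03],
       [ 9.85107887e-01, -1.71937123e-01,  2.75702732e-04],
       [ 1.32042487e-05, -1.52785388e-03, -9.99998833e-01]]), 'force': array([-0.9145747 , -0.56044364, -0.17059001]), 'moment': array([-0.08830215,  0.0966552 , -0.00292473]), 'opening': 0.9984873295840451}
```

```bash
python3 -m inch '[{"gripper":100,"dx":-214,"dy":26,"dz":0,"turn":0},{"gripper":100,"dx":-214,"dy":26,"dz":0,"turn":0},{"gripper":100,"dx":-214,"dy":26,"dz":0,"turn":0},{"gripper":100,"dx":-214,"dy":26,"dz":0,"turn":0},{"gripper":100,"dx":-214,"dy":26,"dz":0,"turn":0},{"gripper":100,"dx":-214,"dy":26,"dz":0,"turn":0},{"gripper":100,"dx":-214,"dy":26,"dz":0,"turn":0}]'
python3 - <<'E'
from h import *
_,P=snap("wrist","pics/w3.png"); np.save("w3.npy",P[0]);print(P[0][:3,3],read_state()["position"])
for q in["lane"]: print(q,[(round(r["score"],2),np.round(r["extent"])) for r in recognise("wrist",q)])
E
python3 -m inch '[{"gripper":100,"dx":-265,"dy":55,"dz":0,"turn":0},{"gripper":100,"dx":-265,"dy":55,"dz":0,"turn":0},{"gripper":100,"dx":-265,"dy":55,"dz":0,"turn":0},{"gripper":100,"dx":-265,"dy":55,"dz":0,"turn":0},{"gripper":100,"dx":-265,"dy":55,"dz":0,"turn":0},{"gripper":100,"dx":-265,"dy":55,"dz":0,"turn":0},{"gripper":100,"dx":-265,"dy":55,"dz":0,"turn":0},{"gripper":100,"dx":-265,"dy":55,"dz":0,"turn":0}]'
python3 - <<'E'
from h import *
_,P=snap("wrist","pics/w4.png"); np.save("w4.npy",P[0])
for q in["carrier_square","carrier_round"]: print(q,[(round(r["score"],2),np.round(r["extent"])) for r in recognise("wrist",q)])
a=[cv2.imread(f"pics/w{i}.png") for i in(2,3,4)]
m=np.vstack([np.hstack([a[0][:230,160:560],a[1][:230,120:520]]),np.hstack([a[2][:230,60:580],np.zeros((230,280,3),np.uint8)])])
cv2.imwrite("pics/m.png",m)
E
```

```text
time_s: 3.2
position: [0.5108, -0.0202, 0.2805]
tcp_rot: [[0.173, 0.985, -0.0], [0.985, -0.173, 0.001], [0.001, -0.001, -1.0]]
force: [0.3, -0.1, 0.3]
opening: 0.999
[0.52391914 0.04961236 0.43039944] [ 0.51091244 -0.01985529  0.28051581]
lane [(0.76, array([337., 126.,  95., 155.]))]
time_s: 4.1
position: [0.5194, -0.2904, 0.2801]
tcp_rot: [[0.173, 0.985, -0.001], [0.985, -0.173, 0.002], [0.002, -0.001, -1.0]]
force: [-0.2, 1.2, -0.6]
opening: 1.002
carrier_square [(0.63, array([267., 113.,  36.,  37.]))]
carrier_round [(0.72, array([377., 114.,  39.,  44.]))]
```

View pics/m.png

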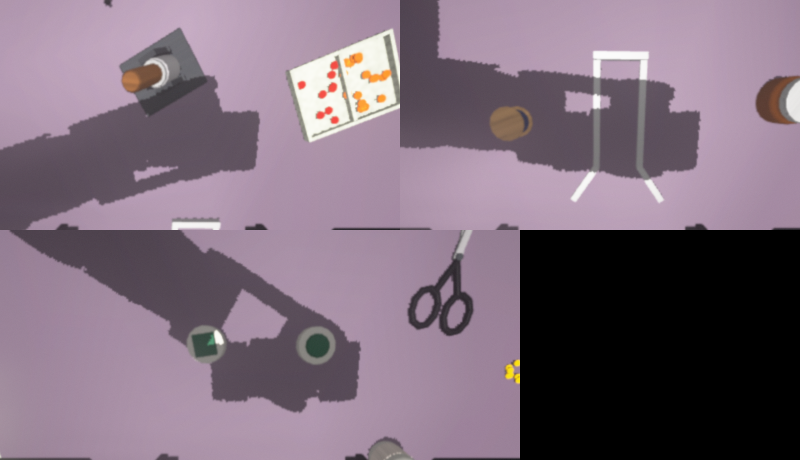

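Montage: w2 shows the stand at full-frame (324,70) with the handle end at (288,78). w3 shows the lane rails at columns about 317 and 362, with the stop at row 56. w4 shows the square carrier at (267,114) and the round one at (377,115). Next I segment these for precise positions.

```bash
python3 - <<'E'
from h import *
np.set_printoptions(precision=4,suppress=True)
_,K,k1=pose("wrist")
def L(i): return cv2.imread(f"pics/w{i}.png"),(np.load(f"w{i}.npy"),K,k1)
a,P=L(3); hsv=cv2.cvtColor(a,cv2.COLOR_BGR2HSV)
for p in[(56,335),(70,317),(120,317),(120,335),(120,250),(80,363)]: print(p,a[p],hsv[p])
g=a.astype(int); m=(g[:,:,1]>=g[:,:,2]-3)&(g[:,:,1]>=g[:,:,0]-6)
pts={}
for s,(c0,c1) in{"L":(305,330),"R":(350,376)}.items():
    q=[]
    for r in range(68,160):
        c=np.where(m[r,c0:c1])[0]
        if len(c)>2: q.append((atz("wrist",(c.mean()+c0,r),.008,P)[:2]))
    q=np.array(q); vx,vy,x0,y0=cv2.fitLine(q.astype(np.float32),cv2.DIST_HUBER,0,.01,.01).ravel(); 
    if vy<0: vx,vy=-vx,-vy
    pts[s]=(np.array([x0,y0]),np.array([vx,vy])); print(s,len(q),x0,y0,np.degrees(np.arctan2(vy,vx)))
d=pts["L"][1]+pts["R"][1]; d/=np.linalg.norm(d); n=np.array([-d[1],d[0]])
print("gap",(pts["R"][0]-pts["L"][0])@n,"yaw",np.degrees(np.arctan2(d[1],d[0])))
# stop: rows along mid columns
q=[]
for c in range(325,356):
    r=np.where(m[40:75,c])[0]+40
    if len(r): q.append((r.min(),r.max()))
q=np.array(q);print("stop rows",np.median(q,0))
r0,r1=np.median(q,0)
f=atz("wrist",(340,r1+.5),.012,P)[:2]; print("stop face @z.016",atz("wrist",(340,r1+.5),.016,P),"z0",atz("wrist",(340,r1+.5),0,P),"back",atz("wrist",(340,r0-.5),.016,P))
mid=(pts["L"][0]+pts["R"][0])/2
for z in(0,.016):
    f=atz("wrist",(340,r1+.5),z,P)[:2]; print("lane origin, face at z",z, mid+d*((f-mid)@d-.065),"dir",d)
b,P4=L(4); hb=cv2.cvtColor(b,cv2.COLOR_BGR2HSV); G=b.astype(int)
for nm,(c,r) in{"sq":(267,113),"rd":(377,115)}.items():
    gm=(G[:,:,1]>G[:,:,2]+12); w=np.zeros_like(gm); w[r-25:r+25,c-25:c+25]=1; gm&=w
    l,_=cv2.findContours(gm.astype(np.uint8),0,1)[:2]; ct=max(l,key=cv2.contourArea); rc=cv2.minAreaRect(ct)
    pk=((G[:,:,1]>=G[:,:,2]-4)&w); ys,xs=np.where(pk)
    print(nm,rc,atz("wrist",rc[0],.039,P4),"ring",xs.min(),xs.max(),ys.min(),ys.max(),atz("wrist",((xs.min()+xs.max())/2,(ys.min()+ys.max())/2),.03,P4),"top",tri([ray("wrist",rc[0],P4),ray("top",{"sq":(406,226),"rd":(412.5,181)}[nm])]))
print(read_state()["position"])
E
```

```text
(56, 335) [250 251 251] [ 30   1 251]
(70, 317) [249 250 250] [ 30   1 250]
(120, 317) [127 126 129] [170   6 129]
(120, 335) [91 79 92] [152  36  92]
(120, 250) [ 82 103 130] [ 13  94 130]
(80, 363) [149 149 150] [  0   2 150]
L 91 0.5139259 0.02921624 79.40256
R 92 0.5706864 0.031420726 79.28471
gap -0.055373944 yaw 79.34364
stop rows [52. 59.]
stop face @z.016 [0.5541 0.0949 0.016 ] z0 [0.5553 0.0967 0.    ] back [0.5555 0.1034 0.016 ]
lane origin, face at z 0 [0.5428 0.0329] dir [0.1849 0.9828]
lane origin, face at z 0.016 [0.5424 0.031 ] dir [0.1849 0.9828]
sq ((264.3513488769531, 114.10811614990234), (21.04306983947754, 21.04306983947754), 80.53767395019531) [ 0.466 -0.22   0.039] ring 248 284 96 131 [ 0.4666 -0.2197  0.03  ] top (array([ 0.4614, -0.2212,  0.0225]), [np.float64(0.002136766027130161), np.float64(0.0021367660271301107)])
rd ((377.0, 115.0), (22.0, 22.0), 90.0) [ 0.5933 -0.2436  0.039 ] ring 357 394 97 133 [ 0.593  -0.2438  0.03  ] top (array([ 0.5898, -0.2426,  0.0424]), [np.float64(0.003040198065814248), np.float64(0.0030401980658143223)])
[ 0.5195 -0.2898  0.2806]
```

```bash
python3 -c "
from h import *
go(.4665,-.2199,.024,np.radians(-10.66))"; python3 -m inch '[{"gripper":100,"dx":59.5,"dy":-64.5,"dz":0,"turn":0.012},{"gripper":100,"dx":59.5,"dy":-64.5,"dz":50,"turn":0.012},{"gripper":100,"dx":59.5,"dy":-64.5,"dz":100,"turn":0.012},{"gripper":100,"dx":59.5,"dy":-64.5,"dz":150,"turn":0.012},{"gripper":100,"dx":59.5,"dy":-64.5,"dz":200,"turn":0.012},{"gripper":100,"dx":59.5,"dy":-64.5,"dz":235,"turn":0.012},{"gripper":100,"dx":59.5,"dy":-64.5,"dz":256,"turn":0.012},{"gripper":100,"dx":59.5,"dy":-64.5,"dz":256,"turn":0.012},{"gripper":100,"dx":59.5,"dy":-64.5,"dz":256,"turn":0.012},{"gripper":100,"dx":59.5,"dy":-64.5,"dz":256,"turn":0.012}]'
python3 - <<'E'
from h import *
_,P=snap("wrist","pics/w5.png")
go(.4665,-.2199,.024,np.radians(-10.66))
E
```

```text
go dx 59.6 dy -64.0 dz 256.7 turn 0.014  rows>=6 j6 -30
time_s: 5.25
position: [0.4673, -0.2227, 0.0263]
tcp_rot: [[0.185, 0.983, 0.003], [0.983, -0.185, -0.002], [-0.001, 0.003, -1.0]]
force: [0.2, 0.1, 0.5]
opening: 0.999
go dx 2.8 dy -1.4 dz 2.4 turn -0.000  rows>=1 j6 -27
```

View pics/w5.png

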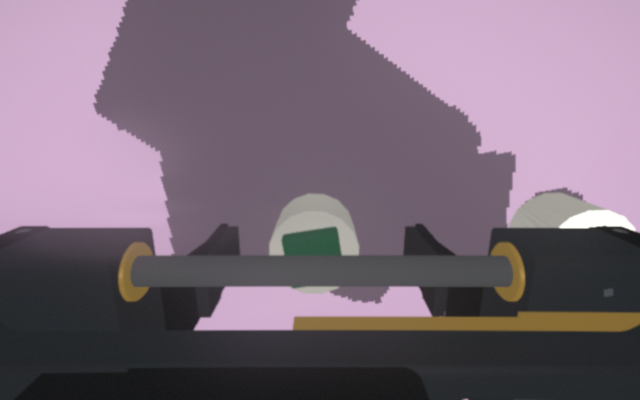

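The puck (stone at about (313,245)) sits centred between the fingers (235 to 410). I'll close on it.

```bash
python3 -m inch '[{"gripper":0,"dx":2,"dy":0,"dz":1,"turn":0},{"gripper":0,"dx":2,"dy":0,"dz":1,"turn":0},{"gripper":0,"dx":2,"dy":0,"dz":1,"turn":0},{"gripper":0,"dx":2,"dy":0,"dz":1,"turn":0},{"gripper":0,"dx":2,"dy":0,"dz":1,"turn":0},{"gripper":0,"dx":2,"dy":0,"dz":1,"turn":0},{"gripper":0,"dx":2,"dy":0,"dz":1,"turn":0},{"gripper":0,"dx":2,"dy":0,"dz":1,"turn":0}]'
python3 - <<'E'
from h import *
d=np.array([np.cos(np.radians(79.34)),np.sin(np.radians(79.34))]);o=np.array([.5425,.032])
print(proj("wrist",np.r_[read_state()["position"][:2],.039]))
for l in(-.12,-.07,0,.043): go(*(o+d*l),.025,np.radians(-10.66))
E
```

```text
time_s: 6.1
position: [0.4663, -0.2205, 0.0235]
tcp_rot: [[0.186, 0.983, -0.001], [0.983, -0.186, 0.0], [0.0, -0.001, -1.0]]
force: [-1.2, -0.2, 1.5]
opening: 0.488
[319.68952214 268.39008209]
go dx 142.2 dy 28.1 dz -1.5 turn -0.001  rows>=3 j6 -27
go dx 192.2 dy 28.0 dz -1.5 turn -0.001  rows>=4 j6 -27
go dx 262.2 dy 27.9 dz -1.5 turn -0.001  rows>=6 j6 -27
go dx 305.2 dy 27.9 dz -1.5 turn -0.001  rows>=7 j6 -27
```

```bash
python3 -m inch '[{"gripper":0,"dx":20,"dy":6,"dz":0,"turn":0},{"gripper":0,"dx":45,"dy":12,"dz":0,"turn":0},{"gripper":0,"dx":70,"dy":18,"dz":0,"turn":0},{"gripper":0,"dx":95,"dy":23,"dz":0,"turn":0},{"gripper":0,"dx":115,"dy":28,"dz":0,"turn":0},{"gripper":0,"dx":130,"dy":28,"dz":0,"turn":0},{"gripper":0,"dx":145,"dy":28,"dz":0,"turn":0},{"gripper":0,"dx":155,"dy":28,"dz":0,"turn":0},{"gripper":0,"dx":155,"dy":28,"dz":0,"turn":0}]'
python3 - <<'E'
from h import *
_,P=snap("wrist","pics/w6.png")
d=np.array([np.cos(np.radians(79.34)),np.sin(np.radians(79.34))]);o=np.array([.5425,.032])
for l in(-.07,0,.043): go(*(o+d*l),.025,np.radians(-10.66))
print(read_state()["position"])
E
```

```text
time_s: 7.0
position: [0.5225, -0.0722, 0.0235]
tcp_rot: [[0.185, 0.983, -0.001], [0.983, -0.185, 0.0], [0.0, -0.001, -1.0]]
force: [-0.7, 1.3, -0.2]
opening: 0.485
go dx 36.8 dy 0.2 dz -1.5 turn -0.000  rows>=1 j6 -9
go dx 106.8 dy 0.2 dz -1.5 turn -0.000  rows>=3 j6 -9
go dx 149.8 dy 0.2 dz -1.5 turn -0.000  rows>=3 j6 -9
[ 0.52254732 -0.07296707  0.0234963 ]
```

View pics/w6.png

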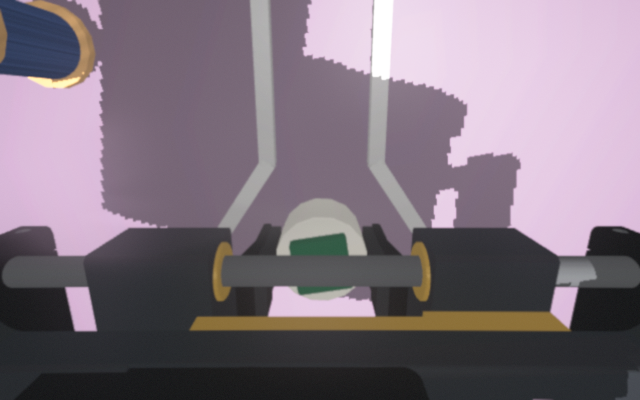

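The puck at column 320 lines up with the channel (inner faces 273 and 371). The spool at upper left is well clear.

```bash
python3 -m inch '[{"gripper":0,"dx":20,"dy":0,"dz":0,"turn":0},{"gripper":0,"dx":40,"dy":0,"dz":0,"turn":0},{"gripper":0,"dx":60,"dy":0,"dz":0,"turn":0},{"gripper":0,"dx":80,"dy":0,"dz":0,"turn":0},{"gripper":0,"dx":100,"dy":0,"dz":0,"turn":0},{"gripper":0,"dx":115,"dy":0,"dz":0,"turn":0},{"gripper":0,"dx":127,"dy":0,"dz":0,"turn":0},{"gripper":0,"dx":132,"dy":0,"dz":0,"turn":0},{"gripper":0,"dx":136,"dy":0,"dz":0,"turn":0},{"gripper":0,"dx":136,"dy":0,"dz":0,"turn":0}]'
```

```text
time_s: 8.05
position: [0.5481, 0.0602, 0.0235]
tcp_rot: [[0.186, 0.983, -0.0], [0.983, -0.186, 0.0], [0.0, -0.0, -1.0]]
force: [0.8, 1.5, -0.2]
opening: 0.485
```

```bash
python3 -m inch '[{"gripper":0,"dx":2,"dy":0,"dz":0,"turn":0},{"gripper":0,"dx":4,"dy":0,"dz":0,"turn":0},{"gripper":0,"dx":6,"dy":0,"dz":0,"turn":0},{"gripper":0,"dx":6,"dy":0,"dz":0,"turn":0}]'
```

```text
time_s: 8.45
position: [0.5492, 0.0661, 0.0235]
tcp_rot: [[0.186, 0.983, -0.0], [0.983, -0.186, 0.0], [0.0, -0.0, -1.0]]
force: [-0.3, 0.2, -0.3]
opening: 0.488
```

```bash
python3 -m inch '[{"gripper":0,"dx":2,"dy":0,"dz":0,"turn":0},{"gripper":0,"dx":4,"dy":0,"dz":0,"turn":0},{"gripper":0,"dx":5,"dy":0,"dz":0,"turn":0},{"gripper":0,"dx":5,"dy":0,"dz":0,"turn":0}]'
```

```text
time_s: 8.85
position: [0.5502, 0.0712, 0.0235]
tcp_rot: [[0.186, 0.983, -0.0], [0.983, -0.186, -0.0], [-0.0, -0.0, -1.0]]
force: [-0.5, -0.3, -0.9]
opening: 0.485
```

```bash
python3 -m inch '[{"gripper":0,"dx":2,"dy":0,"dz":0,"turn":0},{"gripper":0,"dx":3,"dy":0,"dz":0,"turn":0},{"gripper":0,"dx":3,"dy":0,"dz":0,"turn":0}]'; python3 -c "
from h import *
snap('wrist','pics/w7.png')"
```

```text
time_s: 9.15
position: [0.5507, 0.0741, 0.0236]
tcp_rot: [[0.186, 0.983, 0.0], [0.983, -0.186, 0.0], [0.0, 0.0, -1.0]]
force: [-0.4, -0.2, -2.1]
opening: 0.485
```

```bash
python3 -m inch '[{"gripper":0,"dx":2,"dy":0,"dz":0,"turn":0},{"gripper":0,"dx":3,"dy":0,"dz":0,"turn":0},{"gripper":0,"dx":3,"dy":0,"dz":0,"turn":0}]'; python3 -c "
from h import *
snap('wrist','pics/w7.png')"
```

```text
time_s: 9.5
position: [0.551, 0.0753, 0.0237]
tcp_rot: [[0.184, 0.983, -0.001], [0.983, -0.184, -0.003], [-0.003, -0.0, -1.0]]
force: [-1.0, -7.4, 1.0]
opening: 0.485
```

View pics/w7.png

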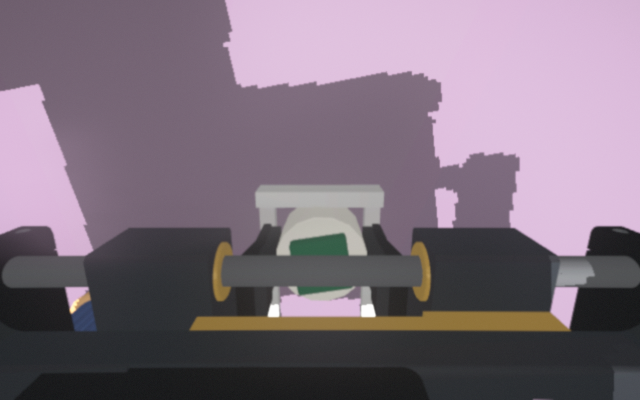

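The square carrier touches the stop: the push gave 7.4 N and the picture shows the puck against the stop bar. I'll release it, rise and go over the round one.

```bash
python3 -m inch '[{"gripper":75,"dx":2,"dy":0,"dz":0,"turn":0},{"gripper":75,"dx":2,"dy":0,"dz":0,"turn":0},{"gripper":75,"dx":2,"dy":0,"dz":0,"turn":0},{"gripper":75,"dx":2,"dy":0,"dz":0,"turn":0},{"gripper":75,"dx":2,"dy":0,"dz":-40,"turn":0},{"gripper":75,"dx":2,"dy":0,"dz":-90,"turn":0},{"gripper":75,"dx":-40,"dy":0,"dz":-120,"turn":0},{"gripper":75,"dx":-80,"dy":0,"dz":-150,"turn":0},{"gripper":75,"dx":-100,"dy":0,"dz":-150,"turn":0},{"gripper":75,"dx":-100,"dy":0,"dz":-150,"turn":0},{"gripper":75,"dx":-100,"dy":0,"dz":-150,"turn":0}]'
python3 - <<'E'
from h import *
np.set_printoptions(precision=4,suppress=True)
a,P=snap("wrist","pics/w8.png"); np.save("w8.npy",P[0]); g=a.astype(int)
m=((g[:,:,1]>g[:,:,0]+12)&(g[:,:,1]>g[:,:,2]-5)).astype(np.uint8); m[230:]=0
l,_=cv2.findContours(m,0,1)
for c in sorted(l,key=cv2.contourArea)[-2:]:
    r=cv2.minAreaRect(c); X=atz("wrist",r[0],.039,P); d=X[:2]-[.5425,.032]; print(r,X,d@[.185,.983],d@[-.983,.185])
go(.5932,-.2437,.024,np.radians(-10.66)); print(read_state()["position"])
E
```

```text
time_s: 10.65
position: [0.5324, -0.0213, 0.1735]
tcp_rot: [[0.187, 0.982, -0.0], [0.982, -0.187, 0.001], [0.001, -0.0, -1.0]]
force: [0.2, 0.2, -0.6]
opening: 0.751
((321.6275329589844, 69.3892593383789), (32.961280822753906, 31.68685531616211), 79.99201965332031) [0.5518 0.0746 0.039 ] 0.04360781386571643 -0.0012912595216279063
go dx -207.9 dy 101.6 dz 148.9 turn -0.001  rows>=6 j6 -4
[ 0.5322 -0.0207  0.1731]
```

```bash
python3 -m inch '[{"gripper":85,"dx":-42,"dy":20,"dz":0,"turn":0},{"gripper":85,"dx":-84,"dy":41,"dz":0,"turn":0},{"gripper":85,"dx":-126,"dy":62,"dz":0,"turn":0},{"gripper":85,"dx":-168,"dy":82,"dz":0,"turn":0},{"gripper":85,"dx":-208,"dy":101.5,"dz":0,"turn":0},{"gripper":85,"dx":-208,"dy":101.5,"dz":20,"turn":0},{"gripper":85,"dx":-208,"dy":101.5,"dz":65,"turn":0},{"gripper":85,"dx":-208,"dy":101.5,"dz":110,"turn":0},{"gripper":85,"dx":-208,"dy":101.5,"dz":140,"turn":0},{"gripper":85,"dx":-208,"dy":101.5,"dz":149.5,"turn":0},{"gripper":85,"dx":-208,"dy":101.5,"dz":149.5,"turn":0}]'
python3 -m inch '[{"gripper":0,"dx":1,"dy":0,"dz":0,"turn":0},{"gripper":0,"dx":1,"dy":0,"dz":0,"turn":0},{"gripper":0,"dx":1,"dy":0,"dz":0,"turn":0},{"gripper":0,"dx":1,"dy":0,"dz":0,"turn":0},{"gripper":0,"dx":1,"dy":0,"dz":0,"turn":0},{"gripper":0,"dx":1,"dy":0,"dz":0,"turn":0},{"gripper":0,"dx":1,"dy":0,"dz":0,"turn":0}]'
python3 - <<'E'
from h import *
d=np.array([np.cos(np.radians(79.34)),np.sin(np.radians(79.34))]);o=np.array([.5425,.032])
for l in(-.12,-.07,-.001): go(*(o+d*l),.024,np.radians(-10.66))
print(read_state()["position"])
E
```

```text
time_s: 11.8
position: [0.593, -0.2427, 0.0218]
tcp_rot: [[0.184, 0.983, -0.004], [0.983, -0.184, 0.003], [0.002, -0.004, -1.0]]
force: [-0.1, 1.0, 0.6]
opening: 0.847
time_s: 12.5
position: [0.5943, -0.2439, 0.025]
tcp_rot: [[0.186, 0.983, 0.001], [0.983, -0.186, -0.001], [-0.0, 0.001, -1.0]]
force: [-0.3, 0.4, 6.5]
opening: 0.491
go dx 141.5 dy -102.1 dz 0.8 turn -0.001  rows>=4 j6 -22
go dx 191.5 dy -102.1 dz 0.8 turn -0.001  rows>=5 j6 -22
go dx 260.5 dy -102.2 dz 0.8 turn -0.001  rows>=6 j6 -22
[ 0.59427409 -0.24389654  0.0249833 ]
```

```bash
python3 -m inch '[{"gripper":0,"dx":20,"dy":-15,"dz":0,"turn":0},{"gripper":0,"dx":40,"dy":-30,"dz":0,"turn":0},{"gripper":0,"dx":60,"dy":-46,"dz":0,"turn":0},{"gripper":0,"dx":80,"dy":-62,"dz":0,"turn":0},{"gripper":0,"dx":98,"dy":-78,"dz":0,"turn":0},{"gripper":0,"dx":115,"dy":-92,"dz":0,"turn":0},{"gripper":0,"dx":130,"dy":-102,"dz":0,"turn":0},{"gripper":0,"dx":145,"dy":-102,"dz":0,"turn":0},{"gripper":0,"dx":150,"dy":-102,"dz":0,"turn":0},{"gripper":0,"dx":150,"dy":-102,"dz":0,"turn":0}]'
python3 - <<'E'
from h import *
a,P=snap("wrist","pics/w9.png")
d=np.array([np.cos(np.radians(79.34)),np.sin(np.radians(79.34))]);o=np.array([.5425,.032])
for l in(-.07,-.001): go(*(o+d*l),.024,np.radians(-10.66))
g=a.astype(int)
m=((g[:,:,1]>g[:,:,0]+12)&(g[:,:,1]>g[:,:,2]-5)).astype(np.uint8)
for c in sorted(cv2.findContours(m,0,1)[0],key=cv2.contourArea)[-4:]: print(cv2.boundingRect(c))
E
```

```text
time_s: 13.5
position: [0.5222, -0.0765, 0.0249]
tcp_rot: [[0.185, 0.983, 0.001], [0.983, -0.185, -0.0], [0.0, 0.001, -1.0]]
force: [0.7, 2.3, 8.4]
opening: 0.485
go dx 40.4 dy -0.1 dz 0.9 turn -0.001  rows>=1 j6 -10
go dx 109.4 dy -0.2 dz 1.0 turn -0.001  rows>=3 j6 -10
(307, 286, 29, 5)
(294, 233, 56, 23)
```

```bash
python3 -m inch '[{"gripper":0,"dx":20,"dy":0,"dz":0,"turn":0},{"gripper":0,"dx":40,"dy":0,"dz":0,"turn":0},{"gripper":0,"dx":60,"dy":0,"dz":0,"turn":0},{"gripper":0,"dx":78,"dy":0,"dz":0,"turn":0},{"gripper":0,"dx":92,"dy":0,"dz":0,"turn":0},{"gripper":0,"dx":99,"dy":0,"dz":0,"turn":0},{"gripper":0,"dx":102,"dy":0,"dz":0,"turn":0},{"gripper":0,"dx":104,"dy":0,"dz":0,"turn":0},{"gripper":0,"dx":104,"dy":0,"dz":0,"turn":0}]'
```

```text
time_s: 14.45
position: [0.5419, 0.0247, 0.0249]
tcp_rot: [[0.185, 0.983, 0.002], [0.983, -0.185, -0.001], [-0.001, 0.002, -1.0]]
force: [0.1, -1.1, 7.5]
opening: 0.488
```

```bash
python3 -m inch '[{"gripper":0,"dx":1.5,"dy":0,"dz":0,"turn":0},{"gripper":0,"dx":3,"dy":0,"dz":0,"turn":0},{"gripper":0,"dx":3,"dy":0,"dz":0,"turn":0},{"gripper":0,"dx":3,"dy":0,"dz":0,"turn":0}]'
```

```text
time_s: 14.85
position: [0.5424, 0.0272, 0.0249]
tcp_rot: [[0.185, 0.983, 0.002], [0.983, -0.185, -0.001], [-0.001, 0.002, -1.0]]
force: [-0.5, -3.1, 7.3]
opening: 0.488
```

```bash
python3 -m inch '[{"gripper":0,"dx":1.5,"dy":0,"dz":0,"turn":0},{"gripper":0,"dx":2.5,"dy":0,"dz":0,"turn":0},{"gripper":0,"dx":2.5,"dy":0,"dz":0,"turn":0}]'
```

```text
time_s: 15.15
position: [0.5429, 0.0295, 0.0249]
tcp_rot: [[0.185, 0.983, 0.002], [0.983, -0.185, -0.001], [-0.001, 0.002, -1.0]]
force: [-1.0, -3.4, 7.0]
opening: 0.486
```

```bash
python3 -m inch '[{"gripper":0,"dx":1.5,"dy":0,"dz":0,"turn":0},{"gripper":0,"dx":2.5,"dy":0,"dz":0,"turn":0},{"gripper":0,"dx":2.5,"dy":0,"dz":0,"turn":0}]'
python3 - <<'E'
from h import *
np.set_printoptions(precision=4,suppress=True)
a,P=snap("wrist","pics/w10.png")
g=a.astype(int)
m=((g[:,:,1]>g[:,:,0]+12)&(g[:,:,1]>g[:,:,2]-5)).astype(np.uint8)
for c in sorted(cv2.findContours(m,0,1)[0],key=cv2.contourArea)[-4:]: b=cv2.boundingRect(c);print(b,atz("wrist",(b[0]+b[2]/2,b[1]+b[3]/2),.039,P))
E
```

```text
time_s: 15.45
position: [0.5434, 0.032, 0.0249]
tcp_rot: [[0.185, 0.983, 0.002], [0.983, -0.185, -0.001], [-0.001, 0.002, -1.0]]
force: [-0.1, -3.1, 6.7]
opening: 0.482
(307, 286, 29, 5) [0.5421 0.0211 0.039 ]
(294, 233, 56, 23) [0.5464 0.0426 0.039 ]
(286, 137, 68, 67) [0.5518 0.0755 0.039 ]
```

```bash
python3 -m inch '[{"gripper":75,"dx":0,"dy":0,"dz":0,"turn":0},{"gripper":75,"dx":0,"dy":0,"dz":0,"turn":0},{"gripper":75,"dx":0,"dy":0,"dz":0,"turn":0},{"gripper":75,"dx":0,"dy":0,"dz":0,"turn":0},{"gripper":75,"dx":0,"dy":0,"dz":-40,"turn":0},{"gripper":75,"dx":0,"dy":0,"dz":-90,"turn":0},{"gripper":75,"dx":-40,"dy":0,"dz":-120,"turn":0},{"gripper":75,"dx":-80,"dy":0,"dz":-150,"turn":0},{"gripper":75,"dx":-80,"dy":0,"dz":-200,"turn":0},{"gripper":75,"dx":-80,"dy":0,"dz":-220,"turn":0},{"gripper":75,"dx":-80,"dy":0,"dz":-220,"turn":0},{"gripper":75,"dx":-80,"dy":0,"dz":-220,"turn":0}]'
python3 - <<'E'
from h import *
np.set_printoptions(precision=4,suppress=True)
a,P=snap("wrist","pics/w11.png"); np.save("w11.npy",P[0]); g=a.astype(int)
m=((g[:,:,1]>g[:,:,0]+12)&(g[:,:,1]>g[:,:,2]-5)).astype(np.uint8); m[230:]=0
l,_=cv2.findContours(m,0,1)
for c in sorted(l,key=cv2.contourArea)[-3:]:
    r=cv2.minAreaRect(c); X=atz("wrist",r[0],.039,P); d=X[:2]-[.5425,.032]; print(r,X,d@[.185,.983],d@[-.983,.185])
print(read_state()["position"])
# stand from w2
_,K,k1=pose("wrist"); P2=(np.load("w2.npy"),K,k1); b=cv2.imread("pics/w2.png")
cv2.imwrite("pics/w2c.png",cv2.resize(b[0:140,240:420],None,fx=4,fy=4,interpolation=cv2.INTER_CUBIC))
go(.50,.20,.245,np.radians(-10.66))
E
```

```text
time_s: 16.7
position: [0.5271, -0.0456, 0.2438]
tcp_rot: [[0.186, 0.983, -0.0], [0.983, -0.186, 0.0], [0.0, -0.0, -1.0]]
force: [-0.2, 0.8, -0.4]
opening: 0.746
((322.75, 95.75), (24.748737335205078, 25.45584487915039), 45.0) [0.5441 0.0315 0.039 ] -0.00022201835128106483 -0.00165583487583228
((322.2514343261719, 49.88439178466797), (28.282636642456055, 25.62163734436035), 81.25383758544922) [0.5517 0.0743 0.039 ] 0.043310329978731535 -0.0012141032922621986
[ 0.5265 -0.0454  0.2429]
go dx 236.2 dy -71.5 dz -1.9 turn -0.001  rows>=5 j6 -6
```

View pics/w2c.png

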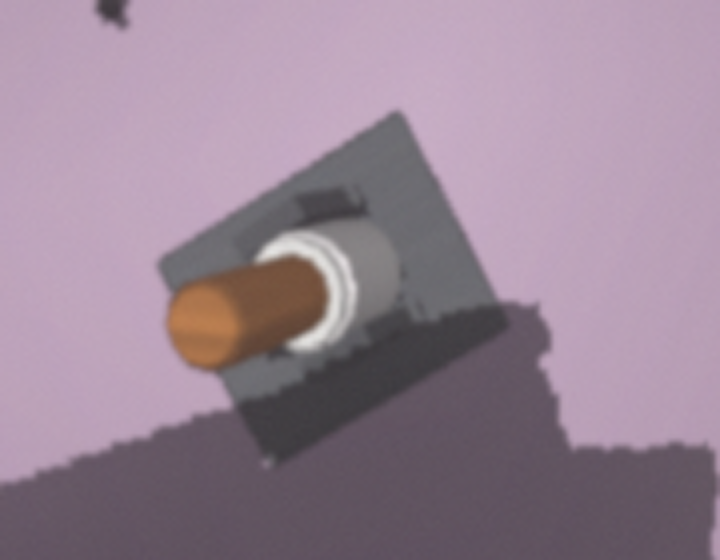

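Both carriers check out: square at lane x 43.3 mm, round at -0.2 mm, both about 1.5 mm off mid-channel. The crop shows foot corners at (281,66), (340,28), (367,81), (307,116), the handle end at (291,82) and the collar at about (317,72). I'll turn to the grasp yaw and take a second view of the setter.

```bash
cat > st.py <<'E'
from h import *
_,K,k1=pose("wrist"); P2=(np.load("w2.npy"),K,k1)
C=[atz("wrist",p,.008,P2) for p in[(280.75,66.25),(340,28),(367,81.25),(307.5,115.75)]]
E
python3 - <<'E'
from st import *
np.set_printoptions(precision=4,suppress=True)
print(np.array(C),[np.linalg.norm(C[i]-C[(i+1)%4]) for i in range(4)])
x=(C[1]-C[0]+C[2]-C[3])[:2]; y=np.degrees(np.arctan2(x[1],x[0])); print("yaw stand x",y, "centre",np.mean(C,0)[:2])
print("check far: cap", atz("wrist",(291.3,81.7),.125,P2),"collar",atz("wrist",(317.5,72.5),.07,P2))
go(.42,.24,.22,np.radians(y-90))
E
```

```text
[[0.4979 0.3128 0.008 ]
 [0.5744 0.3411 0.008 ]
 [0.597  0.2775 0.008 ]
 [0.5185 0.2506 0.008 ]] [np.float64(0.08158622659359124), np.float64(0.06747074049041471), np.float64(0.08302193741162439), np.float64(0.06551722815523221)]
yaw stand x 19.638376798869494 centre [0.547  0.2955]
check far: cap [0.5153 0.2847 0.125 ] collar [0.5395 0.2927 0.07  ]
go dx 260.6 dy -157.5 dz 23.4 turn 1.041  rows>=7 j6 -6
```

```bash
python3 -m inch '[{"gripper":75,"dx":260,"dy":-157,"dz":23,"turn":1.04},{"gripper":75,"dx":260,"dy":-157,"dz":23,"turn":1.04},{"gripper":75,"dx":260,"dy":-157,"dz":23,"turn":1.04},{"gripper":75,"dx":260,"dy":-157,"dz":23,"turn":1.04},{"gripper":75,"dx":260,"dy":-157,"dz":23,"turn":1.04},{"gripper":75,"dx":260,"dy":-157,"dz":23,"turn":1.04},{"gripper":75,"dx":260,"dy":-157,"dz":23,"turn":1.04},{"gripper":75,"dx":260,"dy":-157,"dz":23,"turn":1.04},{"gripper":75,"dx":260,"dy":-157,"dz":23,"turn":1.04},{"gripper":75,"dx":260,"dy":-157,"dz":23,"turn":1.04}]'
python3 - <<'E'
from h import *
a,P=snap("wrist","pics/w12.png"); np.save("w12.npy",P[0])
for q in["stand","setter"]: print(q,[(round(r["score"],2),np.round(r["extent"])) for r in recognise("wrist",q)])
b=cv2.imread("pics/w12.png"); cv2.imwrite("pics/w12c.png",cv2.resize(b[0:230,190:480],None,fx=2.5,fy=2.5,interpolation=cv2.INTER_CUBIC))
E
```

```text
time_s: 17.75
position: [0.4208, 0.2387, 0.2198]
tcp_rot: [[0.941, 0.339, -0.003], [0.339, -0.941, -0.001], [-0.003, 0.0, -1.0]]
force: [-0.4, 0.2, 1.1]
opening: 0.747
stand [(0.87, array([310.,  40.,  74.,  81.])), (0.64, array([549., 130.,  62.,  48.]))]
setter [(0.87, array([187.,  28.,  58.,  54.])), (0.82, array([305.,  40.,  34.,  52.])), (0.66, array([472., 219.,  36.,  18.])), (0.18, array([309.,  41.,  74.,  80.]))]
```

View pics/w12c.png

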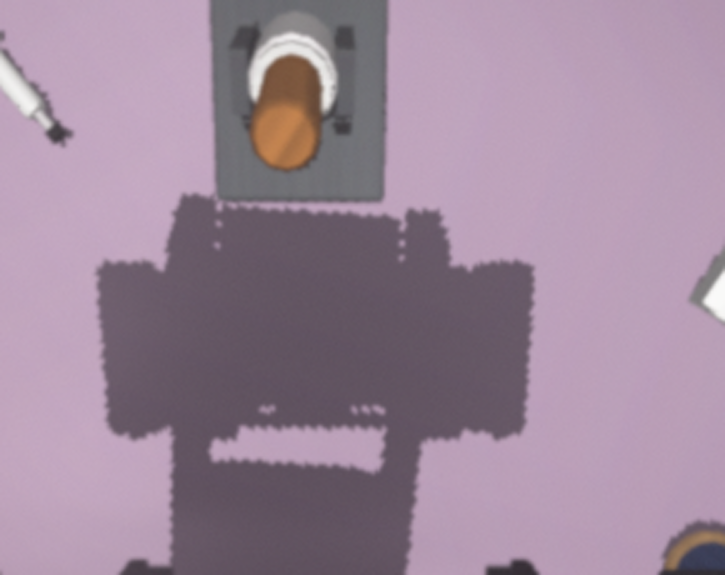

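The crop shows the stand's edges parallel to the image columns (yaw right), the handle end at full-frame (304.8,53) and the collar at about (306.8,31).

```bash
python3 - <<'E'
from st import *
np.set_printoptions(precision=4,suppress=True)
P12=(np.load("w12.npy"),K,k1)
cap,e1=tri([ray("wrist",(291.3,81.7),P2),ray("wrist",(304.8,53.2),P12)])
col,e2=tri([ray("wrist",(317.5,72.5),P2),ray("wrist",(306.8,30.8),P12)])
print(cap,e1,col,e2); v=cap-col; print("len",np.linalg.norm(v),"tilt",np.arccos(v[2]/np.linalg.norm(v)),"az",np.degrees(np.arctan2(-v[1],-v[0])))
for p in[(218/2.5+190,198/2.5),(384/2.5+190,198/2.5)]: print(atz("wrist",p,.008,P12))
u=np.array([-np.sin(.4)*np.cos(np.radians(19.5)),-np.sin(.4)*np.sin(np.radians(19.5)),np.cos(.4)])
g=cap-.026*u; print("grip",g, "from collar",col+.03*u)
go(g[0],g[1],g[2]-.008,np.radians(19.6-90)); go(g[0],g[1],.20,np.radians(19.6-90))
E
```

```text
[0.5155 0.2843 0.1276] [np.float64(0.00012827325884582169), np.float64(0.00012827325884596)] [0.5395 0.2936 0.0641] [np.float64(0.0003300061749307297), np.float64(0.0003300061749306362)]
len 0.06851867800827668 tilt 0.3854619012102282 az 20.98899896998337
[0.4955 0.3135 0.008 ]
[0.5187 0.249  0.008 ]
grip [0.525  0.2877 0.1037] from collar [0.5285 0.2897 0.0918]
go dx 114.1 dy -11.9 dz 124.8 turn 0.001  rows>=4 j6 87
go dx 114.0 dy -11.9 dz 20.5 turn 0.001  rows>=3 j6 87
```

```bash
python3 -m inch '[{"gripper":70,"dx":40,"dy":-4,"dz":0,"turn":0},{"gripper":70,"dx":80,"dy":-8,"dz":0,"turn":0},{"gripper":70,"dx":113,"dy":-12,"dz":0,"turn":0},{"gripper":70,"dx":113,"dy":-12,"dz":0,"turn":0},{"gripper":70,"dx":113,"dy":-12,"dz":30,"turn":0},{"gripper":70,"dx":113,"dy":-12,"dz":60,"turn":0},{"gripper":70,"dx":113,"dy":-12,"dz":90,"turn":0},{"gripper":70,"dx":113,"dy":-12,"dz":112,"turn":0},{"gripper":70,"dx":113,"dy":-12,"dz":122,"turn":0},{"gripper":70,"dx":113,"dy":-12,"dz":122,"turn":0},{"gripper":70,"dx":113,"dy":-12,"dz":122,"turn":0}]'
python3 - <<'E'
from h import *
go(.524,.2873,.098,np.radians(19.6-90))
snap("wrist","pics/w13.png")
E
```

```text
time_s: 19.0
position: [0.5245, 0.288, 0.0998]
tcp_rot: [[0.942, 0.337, 0.001], [0.337, -0.942, 0.0], [0.001, 0.0, -1.0]]
force: [0.4, 0.3, -0.0]
opening: 0.699
go dx -0.7 dy 0.5 dz 1.8 turn 0.001  rows>=1 j6 88
```

View pics/w13.png

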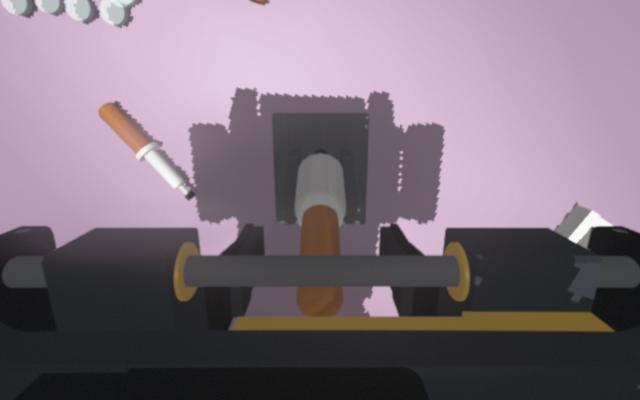

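The handle stands centred between the fingers (column 320, pads at 255 and 387). I'll close on it.

```bash
python3 -m inch '[{"gripper":0,"dx":0,"dy":0,"dz":1,"turn":0},{"gripper":0,"dx":0,"dy":0,"dz":1,"turn":0},{"gripper":0,"dx":0,"dy":0,"dz":1,"turn":0},{"gripper":0,"dx":0,"dy":0,"dz":1,"turn":0},{"gripper":0,"dx":0,"dy":0,"dz":1,"turn":0},{"gripper":0,"dx":0,"dy":0,"dz":1,"turn":0},{"gripper":0,"dx":0,"dy":0,"dz":1,"turn":0},{"gripper":0,"dx":0,"dy":0,"dz":1,"turn":0},{"gripper":0,"dx":0,"dy":0,"dz":1,"turn":0}]'
```

```text
time_s: 19.95
position: [0.5239, 0.2882, 0.098]
tcp_rot: [[0.941, 0.337, -0.0], [0.337, -0.941, -0.0], [-0.0, -0.0, -1.0]]
force: [-0.6, 0.8, 0.3]
opening: 0.224
```

```bash
python3 -m inch '[{"gripper":0,"dx":-2,"dy":0,"dz":-4,"turn":0},{"gripper":0,"dx":-5,"dy":0,"dz":-11,"turn":0},{"gripper":0,"dx":-8,"dy":0,"dz":-18.5,"turn":0},{"gripper":0,"dx":-11,"dy":0,"dz":-26,"turn":0},{"gripper":0,"dx":-14,"dy":0,"dz":-33,"turn":0},{"gripper":0,"dx":-17,"dy":0,"dz":-40,"turn":0},{"gripper":0,"dx":-19.5,"dy":0,"dz":-46,"turn":0},{"gripper":0,"dx":-19.5,"dy":0,"dz":-46,"turn":0},{"gripper":0,"dx":-19.5,"dy":0,"dz":-46,"turn":0}]'; python3 -c "
from h import *
a,P=snap('wrist','pics/w14.png')"
```

```text
time_s: 20.85
position: [0.5057, 0.2816, 0.1443]
tcp_rot: [[0.941, 0.337, 0.0], [0.337, -0.941, 0.0], [0.0, 0.0, -1.0]]
force: [-0.3, 0.5, -0.4]
opening: 0.224
```

View pics/w14.png

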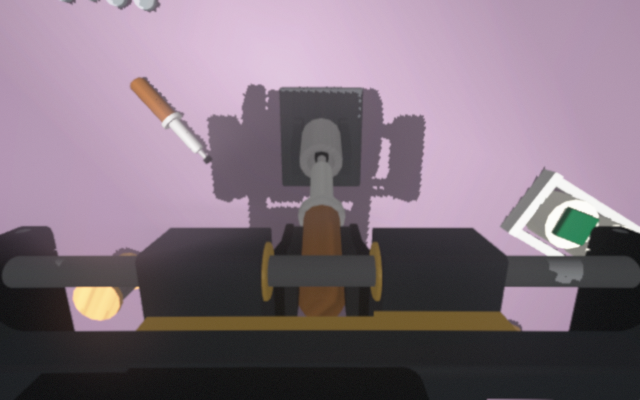

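The setter is drawn out along the tube, with the dark tip end still in the bore at (321,157). Next I use the tube lip to swing it upright in the pads.

```bash
python3 -m inch '[{"gripper":0,"dx":4,"dy":0,"dz":-1,"turn":0},{"gripper":0,"dx":8,"dy":0,"dz":-2,"turn":0},{"gripper":0,"dx":12,"dy":0,"dz":-3.5,"turn":0},{"gripper":0,"dx":16,"dy":0,"dz":-5,"turn":0},{"gripper":0,"dx":20,"dy":0,"dz":-6,"turn":0},{"gripper":0,"dx":20,"dy":0,"dz":-6,"turn":0}]'; python3 -c "
from h import *
a,P=snap('wrist','pics/w15.png')"
```

```text
time_s: 21.5
position: [0.5245, 0.2884, 0.1498]
tcp_rot: [[0.942, 0.337, -0.001], [0.337, -0.942, -0.0], [-0.001, -0.0, -1.0]]
force: [-3.8, -0.9, -2.0]
opening: 0.218
```

```bash
python3 -m inch '[{"gripper":0,"dx":4,"dy":0,"dz":-1,"turn":0},{"gripper":0,"dx":8,"dy":0,"dz":-1,"turn":0},{"gripper":0,"dx":12,"dy":0,"dz":-2,"turn":0},{"gripper":0,"dx":17,"dy":0,"dz":-2,"turn":0},{"gripper":0,"dx":17,"dy":0,"dz":-2,"turn":0}]'; python3 -c "
from h import *
a,P=snap('wrist','pics/w16.png')
b=[cv2.imread(f'pics/w{i}.png')[60:330,160:480] for i in(15,16)]; cv2.imwrite('pics/m2.png',np.hstack(b))"
```

```text
time_s: 22.05
position: [0.5415, 0.2944, 0.1521]
tcp_rot: [[0.942, 0.337, 0.002], [0.337, -0.942, 0.001], [0.002, -0.0, -1.0]]
force: [-3.3, -0.9, -3.8]
opening: 0.223
```

View pics/m2.png

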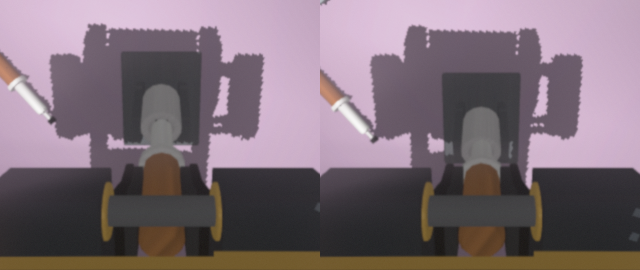

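```bash
python3 -m inch '[{"gripper":0,"dx":0,"dy":0,"dz":-10,"turn":0},{"gripper":0,"dx":0,"dy":0,"dz":-25,"turn":0},{"gripper":0,"dx":0,"dy":0,"dz":-50,"turn":0},{"gripper":0,"dx":0,"dy":0,"dz":-80,"turn":0},{"gripper":0,"dx":0,"dy":0,"dz":-80,"turn":0},{"gripper":0,"dx":0,"dy":0,"dz":-80,"turn":0}]'
python3 - <<'E'
from h import *
np.set_printoptions(precision=1,suppress=True)
a,P=snap("wrist","pics/w17.png"); s=read_state(); R=np.array(s["tcp_rot"]); t=np.array(s["position"])
sc=capture("scene"); cv2.imwrite("pics/s17.png",cv2.cvtColor(sc,6) if False else sc[:,:,::-1])
for th in(-.15,-.1,-.05,0,.05,.1,.15):   # +: tip towards tool +x
    f=lambda L:t+R@(np.array([0,0,-.008])+L*np.array([np.sin(th),0,np.cos(th)]))
    print(th,"collar top/bot",proj("wrist",f(.032),P),proj("wrist",f(.037),P),"tip",proj("wrist",f(.099),P),"cap",proj("wrist",f(-.024),P), "scene cap,tip",proj("scene",f(-.024)),proj("scene",f(.099)))
b=cv2.imread("pics/w17.png")[130:330,240:400]; c=cv2.imread("pics/s17.png")
u=proj("scene",t).astype(int); c=c[u[1]-50:u[1]+50,u[0]-40:u[0]+40]; print("crop origin",u-[40,50])
cv2.imwrite("pics/m3.png",np.hstack([cv2.resize(b,(400,500),interpolation=2),cv2.resize(c,(400,500),interpolation=2)]))
E
```

```text
time_s: 22.7
position: [0.5428, 0.2948, 0.2344]
tcp_rot: [[0.941, 0.337, 0.008], [0.337, -0.942, 0.003], [0.008, 0.0, -1.0]]
force: [-0.1, 0.5, -0.4]
opening: 0.217
-0.15 collar top/bot [320.7 245.2] [320.7 243. ] tip [320.9 222.2] cap [320.5 282.2] scene cap,tip [443.7 191.6] [433.2 234. ]
-0.1 collar top/bot [320.7 242.5] [320.7 239.9] tip [320.8 215.9] cap [320.5 285. ] scene cap,tip [443.8 191.2] [432.6 235.7]
-0.05 collar top/bot [320.7 239.8] [320.7 236.9] tip [320.8 209.7] cap [320.5 287.8] scene cap,tip [444.  190.8] [431.9 237.4]
0 collar top/bot [320.7 237.2] [320.7 233.9] tip [320.8 203.5] cap [320.5 290.5] scene cap,tip [444.1 190.5] [431.3 238.9]
0.05 collar top/bot [320.7 234.6] [320.7 231. ] tip [320.8 197.3] cap [320.5 293.1] scene cap,tip [444.3 190.1] [430.7 240.4]
0.1 collar top/bot [320.7 232. ] [320.7 228.1] tip [320.8 191.1] cap [320.5 295.6] scene cap,tip [444.4 189.8] [430.1 241.8]
0.15 collar top/bot [320.7 229.5] [320.7 225.2] tip [320.8 185. ] cap [320.5 297.9] scene cap,tip [444.5 189.5] [429.5 243.1]
crop origin [400 154]
```

View pics/m3.png

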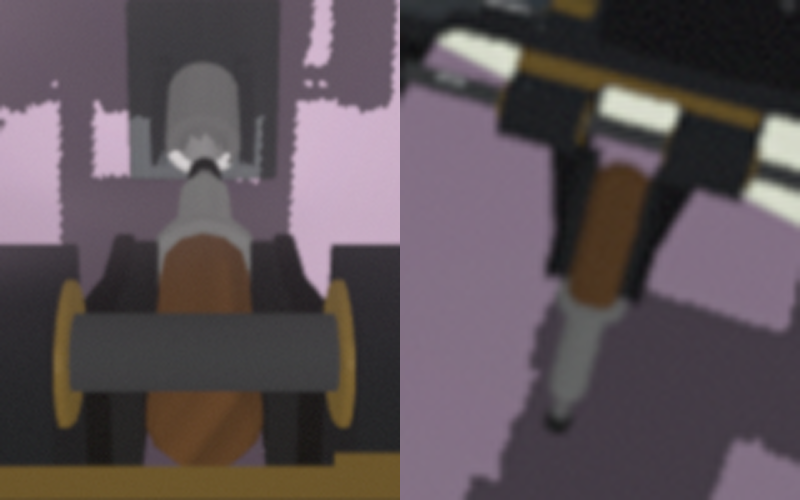

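The left crop shows the tip at full-frame (321,196–199) and the cap at about row 292; the scene crop shows the cap at (445,190) and the tip at (431,239). Both fit a tilt of only about 0.03 rad. Now I move above the square stone.

```bash
python3 -c "
from h import *
go(.549,.0735,.160)"; python3 -m inch '[{"gripper":0,"dx":-10,"dy":30,"dz":0,"turn":0},{"gripper":0,"dx":-23,"dy":70,"dz":0,"turn":0},{"gripper":0,"dx":-36,"dy":110,"dz":10,"turn":0},{"gripper":0,"dx":-49,"dy":150,"dz":25,"turn":0},{"gripper":0,"dx":-60,"dy":185,"dz":45,"turn":0},{"gripper":0,"dx":-69,"dy":210.5,"dz":65,"turn":0},{"gripper":0,"dx":-69,"dy":210.5,"dz":74,"turn":0},{"gripper":0,"dx":-69,"dy":210.5,"dz":74,"turn":0},{"gripper":0,"dx":-69,"dy":210.5,"dz":74,"turn":0}]'
python3 - <<'E'
from h import *
np.set_printoptions(precision=4,suppress=True)
a,P=snap("wrist","pics/w18.png"); s=read_state(); R=np.array(s["tcp_rot"]); t=np.array(s["position"]); print(t,s["force"])
print("stone proj",proj("wrist",np.array([.5517,.0745,.039]),P))
for th in(0,.03,.06): print(th,proj("wrist",t+R@(np.array([0,0,-.008])+.099*np.array([np.sin(th),0,np.cos(th)])),P))
sc=capture("scene"); u=proj("scene",np.array([.5517,.0745,.039])).astype(int); print(u-[30,60])
tp=capture("top"); v=proj("top",np.array([.5517,.0745,.039])).astype(int); print(v)
b=cv2.imread("pics/w18.png")[120:270,240:400]; c=sc[u[1]-60:u[1]+30,u[0]-40:u[0]+40,::-1]
cv2.imwrite("pics/m4.png",np.hstack([cv2.resize(b,(480,450),interpolation=2),cv2.resize(c,(320,450),interpolation=2)]))
E
```

```text
go dx -66.5 dy 210.5 dz 71.7 turn 0.000  rows>=5 j6 88
time_s: 23.7
position: [0.5465, 0.0735, 0.1578]
tcp_rot: [[0.941, 0.338, -0.0], [0.338, -0.941, 0.0], [-0.0, -0.001, -1.0]]
force: [0.5, -0.4, -1.0]
opening: 0.225
[0.5468 0.0738 0.1583] [ 0.4093 -0.1766 -0.2491]
stone proj [322.0277 186.2729]
0 [320.827  201.3544]
0.03 [320.8169 197.5983]
0.06 [320.8065 193.8521]
[317 164]
[301 196]
```

View pics/m4.png

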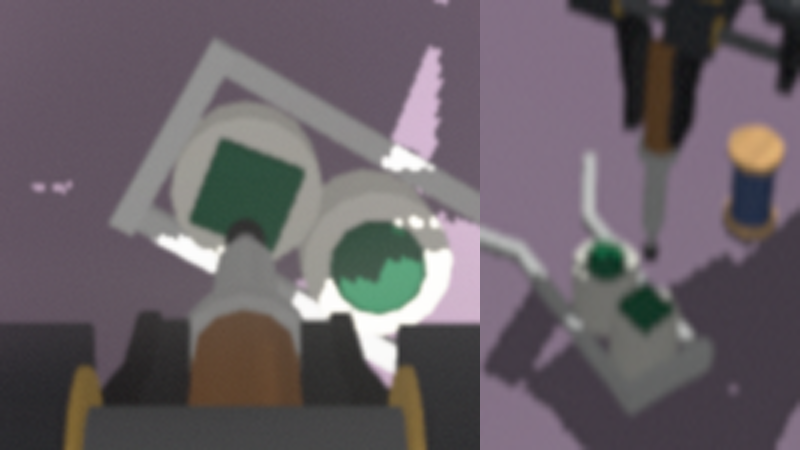

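The left crop puts the stone's centre at full-frame (322.7,184.4), matching my earlier position. The tip is at about row 199, so I need about +4 mm in dx and +1 mm in dy.

```bash
python3 -m inch '[{"gripper":0,"dx":4,"dy":1,"dz":5,"turn":0},{"gripper":0,"dx":4,"dy":1,"dz":12,"turn":0},{"gripper":0,"dx":4,"dy":1,"dz":18,"turn":0},{"gripper":0,"dx":4,"dy":1,"dz":22,"turn":0},{"gripper":0,"dx":4,"dy":1,"dz":22,"turn":0},{"gripper":0,"dx":4,"dy":1,"dz":22,"turn":0}]'
python3 - <<'E'
from h import *
a,P=snap("wrist","pics/w19.png"); s=read_state(); R=np.array(s["tcp_rot"]); t=np.array(s["position"]); print(t,s["force"])
print(proj("wrist",np.array([.553,.0747,.039]),P))
for th in(0,.03,.06): print(th,proj("wrist",t+R@(np.array([0,0,-.008])+.099*np.array([np.sin(th),0,np.cos(th)])),P))
b=cv2.imread("pics/w19.png")[120:270,240:400]; cv2.imwrite("pics/w19c.png",cv2.resize(b,(800,600),fx=0,fy=0,interpolation=2)[:, :800])
E
```

```text
time_s: 24.45
position: [0.5504, 0.073, 0.1358]
tcp_rot: [[0.942, 0.337, -0.0], [0.337, -0.942, 0.0], [-0.0, -0.0, -1.0]]
force: [0.2, -1.0, -1.0]
opening: 0.221
[0.55060462 0.07301331 0.13605797] [0.55629388 0.34668218 0.33577992]
[319.9901752  195.88083164]
0 [321.00393694 201.60781977]
0.03 [320.9973548  197.85751106]
0.06 [320.99062405 194.11730012]
```

View pics/w19c.png

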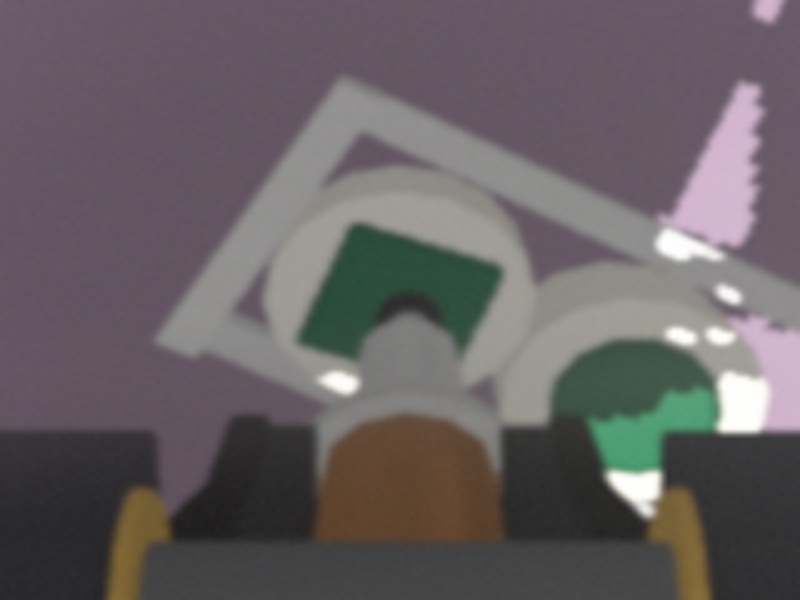

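The stone's centre is at full-frame (320.2,196) and the tip at about (322,199.5), some 6 mm above it. They agree to within 2 mm, so I trim and descend carefully.

```bash
python3 -m inch '[{"gripper":0,"dx":1.3,"dy":-1,"dz":1,"turn":0},{"gripper":0,"dx":1.3,"dy":-1,"dz":3,"turn":0},{"gripper":0,"dx":1.3,"dy":-1,"dz":5,"turn":0},{"gripper":0,"dx":1.3,"dy":-1,"dz":5,"turn":0},{"gripper":0,"dx":1.3,"dy":-1,"dz":5,"turn":0}]'; python3 -m inch '[{"gripper":0,"dx":0,"dy":0,"dz":1,"turn":0},{"gripper":0,"dx":0,"dy":0,"dz":2,"turn":0},{"gripper":0,"dx":0,"dy":0,"dz":2,"turn":0},{"gripper":0,"dx":0,"dy":0,"dz":2,"turn":0}]';python3 -m inch '[{"gripper":0,"dx":0,"dy":0,"dz":1,"turn":0},{"gripper":0,"dx":0,"dy":0,"dz":2,"turn":0},{"gripper":0,"dx":0,"dy":0,"dz":2,"turn":0},{"gripper":0,"dx":0,"dy":0,"dz":2,"turn":0}]'
```

```text
time_s: 25.0
position: [0.5513, 0.0744, 0.131]
tcp_rot: [[0.941, 0.337, -0.0], [0.337, -0.941, 0.0], [-0.0, -0.0, -1.0]]
force: [0.4, -0.6, -0.6]
opening: 0.22
time_s: 25.4
position: [0.5514, 0.0745, 0.1291]
tcp_rot: [[0.941, 0.337, 0.0], [0.337, -0.941, -0.0], [0.0, 0.0, -1.0]]
force: [0.8, -0.2, -1.3]
opening: 0.217
time_s: 25.8
position: [0.5516, 0.0745, 0.1272]
tcp_rot: [[0.941, 0.337, 0.0], [0.337, -0.941, -0.0], [0.0, 0.0, -1.0]]
force: [-0.2, 0.2, 1.6]
opening: 0.22
```

```bash
python3 -m inch '[{"gripper":0,"dx":0,"dy":0,"dz":1,"turn":0},{"gripper":0,"dx":0,"dy":0,"dz":2,"turn":0},{"gripper":0,"dx":0,"dy":0,"dz":2,"turn":0}]'; python3 -m inch '[{"gripper":0,"dx":0,"dy":0,"dz":1,"turn":0},{"gripper":0,"dx":0,"dy":0,"dz":2,"turn":0},{"gripper":0,"dx":0,"dy":0,"dz":2,"turn":0}]'
python3 - <<'E'
from h import *
F=[]
for i in range(8):
    capture("wrist"); F.append(read_state()["force"])
print(np.mean(F,0),np.std(F,0),read_state()["position"])
E
```

```text
time_s: 26.1
position: [0.5516, 0.0745, 0.1251]
tcp_rot: [[0.941, 0.337, 0.0], [0.337, -0.941, 0.0], [0.0, 0.0, -1.0]]
force: [0.4, -1.0, 3.9]
opening: 0.219
time_s: 26.4
position: [0.5517, 0.0745, 0.1231]
tcp_rot: [[0.942, 0.337, 0.001], [0.337, -0.942, 0.0], [0.001, 0.0, -1.0]]
force: [-0.1, 0.3, 3.2]
opening: 0.219
[0.38459226 0.36995514 3.4922193 ] [0.6857446  0.36420505 0.51130039] [0.55161721 0.07446622 0.12314898]
```

The contact force is about 3.5 + 0.9 (tool weight) = 4.4 N, which matches half travel. One final look before handing in.

```bash
python3 - <<'E'
from h import *
np.set_printoptions(precision=1,suppress=True)
a,P=snap("wrist","pics/w20.png"); sc=capture("scene"); s=read_state(); t=np.array(s["position"]);R=np.array(s["tcp_rot"])
u=proj("scene",np.array([.5517,.0745,.06])).astype(int)
for th in(-.1,0,.1):
    f=lambda L:t+R@(np.array([0,0,-.008])+L*np.array([np.sin(th),0,np.cos(th)]))
    print(th,"scene cap/tip in crop",[(proj("scene",f(L))-u+[40,50])*4.5+[480,0] for L in(-.024,.093)],"wrist tip",(proj("wrist",f(.093),P)-[240,120])*3)
b=a[120:270,240:400,::-1]; c=sc[u[1]-50:u[1]+50,u[0]-40:u[0]+40-9,::-1]
cv2.imwrite("pics/m5.png",np.hstack([cv2.resize(b,(480,450),interpolation=2),cv2.resize(c,None,fx=4.5,fy=4.5,interpolation=2)]))
E
```

```text
-0.1 scene cap/tip in crop [array([668.4,  90.4]), array([666.3, 244.5])] wrist tip [242.8 288.6]
0 scene cap/tip in crop [array([670.3,  87.7]), array([659.4, 255. ])] wrist tip [242.7 252.4]
0.1 scene cap/tip in crop [array([672.2,  85.5]), array([652.5, 264.3])] wrist tip [242.7 216.6]
```

View pics/m5.png

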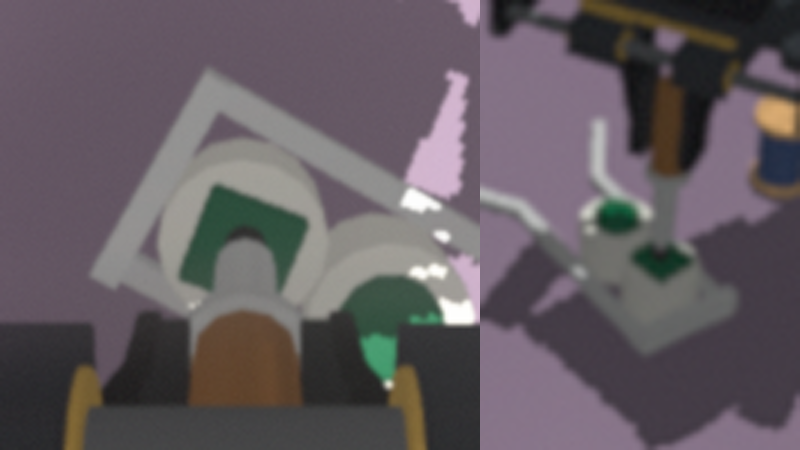

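The tip (about (244,247)) sits on the stone's centre (244,250). The setter looks upright in both views, and the carriers touch each other and the stop. Handing in.

```bash
python3 -c "
from rig import *
print(hand_in()); s=read_state(); print(s['time_s'],s['force'])"
```

```text
the job is handed in; nothing more can be done
None
the job is handed in; nothing more can be done
```

The job is done and handed in at about 27 s of the 72 s allowed. The hand-in gave no verdict.

**What I did:** I slid the square carrier along the table against the end stop, then the round one up to it. I drew the setter along its tube and used the tube's lip to swing it upright in the fingers. It was handed in pressing on the middle of the square stone.

**Last checks:**
- **Carriers:** the square one was at lane x = 43.3 mm and the round one at -0.2 mm, both about 1.5 mm off mid-channel. The last picture still showed them touching each other and the stop.
- **Setter:** it stood within about 0.03 rad of upright, with its tip about 1–2 mm from the stone's middle.
- **Pressure:** the force was about 4.4 N allowing for the tool's weight, which matches half the spring travel. The travel itself was not measured.
- **Bystanders:** none was touched as far as I saw, but I did not measure their positions again.

**Disagreements:**
- The measured handle length above the collar was 68 mm against 56 mm given. I trusted the handle-end position, which fitted the 20 mm diameter, and the grasp came out right.
- The gripper opening on the pucks read about 42.5 mm against 44 mm.
- The tool read an unexplained 6–8 N upward while it held the round carrier.

I viewed 13 pictures, crops included, three over the budget of 10.

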